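Find the rattling gift tin and hold it out

ROBOT

A 6-joint arm with a two-finger parallel gripper is mounted at the origin on the work surface. World frame = base frame: x ahead of the robot, y to its left, z up, the work surface at z = 0. Lengths are in m, angles in rad, forces in N, time in s.
With the tool pointing down it reaches from about 0.35 to 0.775 m from the base axis. Payload 7.3 kg.
Tool frame: the origin (TCP) lies between the finger pads; the fingertips stand 8 mm ahead of it and the grasp point (between the pads) lies 11 mm behind it (robot.nose_length is the distance from the TCP to the fingertips, in m); z points along the fingers, y is the line along which they close (so a half turn about z gives the same grasp; the last joint's range is limited). The gripper opens to 92 mm and grips with 3 to 60 N. Pads are 19 mm wide; open, the fingers measure 130 mm over their backs; the gripper's body (75 mm by 190 mm) begins 47 mm behind the grasp point.
Start: joints at [1.052, 0.342, 1.524, -0, 1.275, -0.146], TCP at [0.191, 0.489, 0.235] pointing down, gripper open.
Joint ranges: [-2.53, 2.53], [-0.77, 2.02], [0.04, 2.7], [-1, 4.14], [0.28, 2.66], [-3.11, 3.11]. Speed limits (rad/s): [2.57, 2.57, 3.14, 3.14, 3.14, 3.14].

INTERFACE

Orientations are given as [roll, pitch, yaw] about the fixed x, y, z axes, in that order (R = Rz(yaw) Ry(pitch) Rx(roll)).
In Python, from cell import robot gives the robot as it stands. The module is installed in compiled form; this text tells all that it offers.
- The arm moves only by the shell command python3 -m jog 'ROWS' [FORCE]. ROWS is JSON, a list that holds one entry, the list of rows, each a list of 5 numbers: the gripper's target within -1 to 1 (fully open at 1, half-way at 0, shut at -1), then the shift along the tool's x, y, z in m, then the turn about the tool's z in rad. A call has 1 to 5 rows; each row is the pose to reach, as a shift and turn from the pose commanded when the call began, along the tool's axes at that moment; what a row does not reach only later rows make up. A row lasts 1/12 s, in which the tool goes at most 41.7 mm and 7.16 degrees, less where a joint would pass 70% of its speed; a pose out of reach is approached as far as the arm can. A call with a gripper value outside its range is refused whole. The fingers move at their own pace and stop on an object; FORCE is the grip in N (left out, the last holds). Time passes only in rows, so rows that repeat a pose let the fingers close. It gives the time, the measured TCP pose, the force, the opening and the grip force at its end, in the units of the state.
- robot.observe(): the state, without advancing time (a new reading comes with each control period).
- robot.read_camera(name): name is "side" or "top" or "wrist"; returns the picture (480x640x3 uint8, red, green, blue); there is no depth.
- robot.camera_model(name): a dict with "camera_matrix" (3x3 intrinsics, pixels), "dist_coeffs" ([k1, k2, p1, p2, k3] as OpenCV has them; the pictures are not rectified), "position" and "attitude" of the camera in the world; the wrist camera has in their place "mount" (4x4, takes a point from camera to tool coordinates, whose origin is the TCP and whose axes are the flange's). Camera axes: x right, y down, z forward; pixel columns grow to the right and rows downward; lengths in m; the calibration is good to about 2 mm. A picture is of the moment at which its call begins: read the wrist's pose just before it. camera_model takes no time and is no camera call.
- robot.hand_in(): hands the job in; it is judged then, once.
The state is a dict: "time": time; "qpos": joint angles; "qvel": joint speeds; "joint_efforts": joint torques, N m; "tool_pos": TCP position; "tool_rot": TCP orientation; "contact_force": force on the tool from outside, world axes, zero at the start; "torque": the same for the moment, N m; "opening": finger opening in m; "grip_force": force on a finger pad.
Only numpy, scipy, OpenCV 4.12 (cv2) and the standard library are available. Lean on these libraries where they do the work, as an engineer would, in place of code of your own. Each camera call takes 0.05 s, during which the arm holds its last target. There are 200 camera calls.

TASK

One of the three sealed gift tins from today's delivery has its brass globe loose inside instead of packed tight. Find it: take the tins one after another, shaking them to and fro along their length a few times in the air above the grey goods mat, until one rattles (shake that one too, even if it is the last left); any sound tin you have lifted goes back standing on the mat. Finish still holding the rattling tin, upright and steady, forward over the middle of the blue and brown change tray with some 10 to 20 cm of air beneath it, ready for the driver to take: do not put it down or let it go, and leave the other goods on the counter where they are.

Things in the scene. Friction and masses are not known exactly. Their poses are not given: they have to be found in the camera images.
- tin_a_mid (a point): centre (33 mm above the underside) of one of three sealed gift tins that look alike: white, blue lid, 100 mm long (its x) x 60 mm wide (its y; grasp across this) x 66 mm high, 0.30 to 0.39 kg, upright when z is up. It starts standing on the goods mat. In one tin a 34 mm brass ball of 0.175 kg is loose: it rolls freely 30 mm either way from the middle along x; in the others it is packed tight
- tin_b_mid (a point): centre (33 mm above the underside) of one of three sealed gift tins that look alike: white, blue lid, 100 mm long (its x) x 60 mm wide (its y; grasp across this) x 66 mm high, 0.30 to 0.39 kg, upright when z is up. It starts standing on the goods mat. In one tin a 34 mm brass ball of 0.175 kg is loose: it rolls freely 30 mm either way from the middle along x; in the others it is packed tight
- tin_c_mid (a point): centre (33 mm above the underside) of one of three sealed gift tins that look alike: white, blue lid, 100 mm long (its x) x 60 mm wide (its y; grasp across this) x 66 mm high, 0.30 to 0.39 kg, upright when z is up. It starts standing on the goods mat. In one tin a 34 mm brass ball of 0.175 kg is loose: it rolls freely 30 mm either way from the middle along x; in the others it is packed tight
- goods_mat: grey rubber goods mat, fixed, 150 mm (its x) x 460 mm (its y), 3 mm thick; origin at the centre of its underside, on the counter. The three tins stand on it in a row along its y, long sides across the row, about 150 mm apart
- tray_mid (a point): centre of the change tray's floor, 9 mm above the counter: a flat brown wooden tray with a ribbed blue inlay, fixed, 120 mm (its x) x 200 mm (its y), rim 14 mm high, on the customer's side of the goods mat
- cup: white espresso cup with a blue band, 60 mm across, 58 mm high, beside the change tray; origin at the centre of its foot. Bystander, leave it where it is
- lighthouse: red and white ceramic lighthouse figure, 54 mm across, 130 mm high, near the right-hand end of the goods mat; origin at the centre of its foot. Bystander
- plates: stack of seven white plates with blue rims, 150 mm across, 67 mm high; origin at the centre of its foot. Bystander
- card_terminal: black card terminal lying flat, 165 x 78 x 28 mm, off the left-hand end of the goods mat; origin at the centre of its underside. Bystander
- gift_box: blue gift box with white ribbon, 70 mm cube; origin at the centre of its underside. Bystander
- sailboat: little model sailboat with white and red sails, 90 mm long (along its y), 140 mm high, beside the change tray; origin at the centre of its foot. Bystander
Not all that is in view belongs to the job. What is shaped like the part that bears tin_b_mid but green is not meant.

How it is judged:
On the way, in this order (a step that is already met when the one before it is completed fails the run):
1. the rattling tin is shaken to and fro in the air above the mat: its loose globe is thrown to one end (height (world z) of globe_mid above 0.06 m and x of globe_mid in the frame of goods_mat between -0.14 and 0.14 m and y of globe_mid in the frame of goods_mat between -0.3 and 0.3 m and ((x of globe_mid in the frame of tin_a between 0.02 and 0.05 m and y of globe_mid in the frame of tin_a between -0.03 and 0.03 m) or (x of globe_mid in the frame of tin_b between 0.02 and 0.05 m and y of globe_mid in the frame of tin_b between -0.03 and 0.03 m) or (x of globe_mid in the frame of tin_c between 0.02 and 0.05 m and y of globe_mid in the frame of tin_c between -0.03 and 0.03 m))).
2. its globe is thrown back to the other end (height (world z) of globe_mid above 0.06 m and x of globe_mid in the frame of goods_mat between -0.14 and 0.14 m and y of globe_mid in the frame of goods_mat between -0.3 and 0.3 m and ((x of globe_mid in the frame of tin_a between -0.05 and -0.02 m and y of globe_mid in the frame of tin_a between -0.03 and 0.03 m) or (x of globe_mid in the frame of tin_b between -0.05 and -0.02 m and y of globe_mid in the frame of tin_b between -0.03 and 0.03 m) or (x of globe_mid in the frame of tin_c between -0.05 and -0.02 m and y of globe_mid in the frame of tin_c between -0.03 and 0.03 m))).
3. and to the first end again (all of step 1).
At the end, for the whole second after the job is handed in: the tin with the loose globe is still in the fingers, upright within 0.15 rad and at rest, its centre within about 5 cm of the change tray's centre seen from above and its underside 8 to 28 cm above the counter; the two sound tins stand upright and at rest, their centres on the goods mat (horizontal distance between globe_mid and tray_mid below 0.08 m and height (world z) of globe_mid between 0.1 and 0.3 m and contact force between any of tin_a, tin_b, tin_c and the fingers above 2 N and angle between each of tin_a_mid, tin_b_mid, tin_c_mid's own z axis and vertical below 0.15 rad and linear speed of each of tin_a, tin_b, tin_c below 0.03 m/s and x of packed_b in the frame of goods_mat between -0.075 and 0.075 m and y of packed_b in the frame of goods_mat between -0.23 and 0.23 m and z of packed_b in the frame of goods_mat between 0 and 0.015 m and x of packed_c in the frame of goods_mat between -0.075 and 0.075 m and y of packed_c in the frame of goods_mat between -0.23 and 0.23 m and z of packed_c in the frame of goods_mat between 0 and 0.015 m); the arm keeps its last pose, push and grip.
It fails at once if another thing on the counter is pushed more than 3 cm from its place (distance of any of cup, lighthouse, plates, card_terminal, gift_box, sailboat from where it was at the start of the episode above 0.03 m).
It fails at once if another thing on the counter is tipped over (angle between any of cup, lighthouse, plates, card_terminal, gift_box, sailboat's own z axis and vertical above 0.5 rad).
It also fails if it takes over 72 s, if anything falls off the work surface, if the arm or the gripper's body presses on something with over 40 N, if the wrist force passes 120 N, or if a joint passes its speed limit or range.

## Working session

There is one attempt and no reset: what is moved stays moved. The work goes in short steps, Python scripts to look and compute and a shell command to move; the robot and the scene stay as the last step left them, time stands still between calls to the robot, and variables do not carry over. Pictures are saved under pics/ and viewed, at most 10 in all, crops included, and the job is handed in when it is done.

```bash
mkdir -p pics
python3 - <<'E'
from cell import robot
import cv2,numpy as np
for n in ("top","side"):
    im=robot.read_camera(n); cv2.imwrite(f"pics/{n}0.png",im[:,:,::-1])
    m=robot.camera_model(n); print(n,m)
s=robot.observe(); print(s)
print(robot.camera_model("wrist"))
E
```

```text
top {'camera_matrix': array([[487.3501739 ,   0.        , 312.77465634],
       [  0.        , 487.3501739 , 237.81277326],
       [  0.        ,   0.        ,   1.        ]]), 'dist_coeffs': array([0.01001772, 0.        , 0.        , 0.        , 0.        ]), 'position': array([0.38295657, 0.01752069, 1.35015864]), 'attitude': array([-3.07318445e+00,  1.49365393e-03, -1.59069754e+00])}
side {'camera_matrix': array([[540.08095046,   0.        , 319.85905575],
       [  0.        , 540.08095046, 236.62486865],
       [  0.        ,   0.        ,   1.        ]]), 'dist_coeffs': array([-0.09871986,  0.        ,  0.        ,  0.        ,  0.        ]), 'position': array([ 0.29995591, -0.73023219,  0.89374273]), 'attitude': array([-2.37225085,  0.01411544, -0.23245559])}
{'time': 0.1, 'qpos': array([ 1.05200906e+00,  3.42651606e-01,  1.52491867e+00,  1.41562001e-05,
        1.27536506e+00, -1.45977557e-01]), 'qvel': array([ 0.00132806, -0.00409195, -0.0023344 ,  0.00056517, -0.00155769,
       -0.00073883]), 'joint_efforts': array([ 2.70729142e-03, -4.32005453e+01, -2.44695604e+01,  7.186
[... 269 characters left out ...]
0666842, -0.00887671, -0.02112396]), 'grip_force': 0.0, 'opening': 0.09172314432787969}
{'camera_matrix': array([[369.5995754 ,   0.        , 317.52403722],
       [  0.        , 369.5995754 , 239.34279136],
       [  0.        ,   0.        ,   1.        ]]), 'dist_coeffs': array([-0.02581175,  0.        ,  0.        ,  0.        ,  0.        ]), 'mount': array([[ 6.71641408e-04, -9.62223351e-01, -2.72260484e-01,
         7.29891730e-02],
       [ 9.99999706e-01,  7.47270791e-04, -1.74098692e-04,
        -1.14729892e-03],
       [ 3.70974133e-04, -2.72260287e-01,  9.62223570e-01,
        -1.49946136e-01],
       [ 0.00000000e+00,  0.00000000e+00,  0.00000000e+00,
         1.00000000e+00]])}
```

View pics/top0.png

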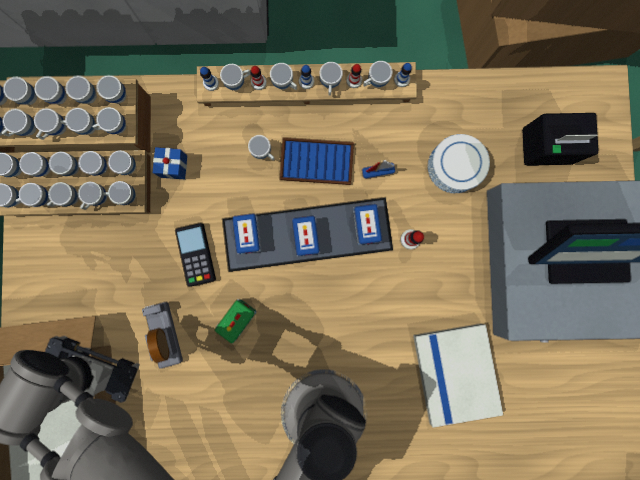

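View pics/side0.png

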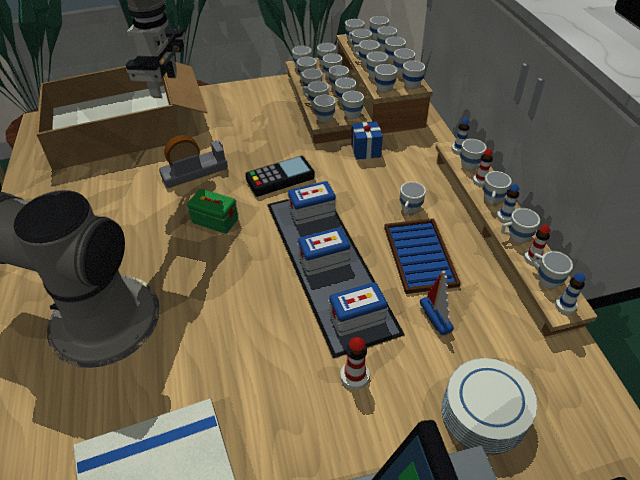

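Top view: three white and blue tins at (246,233), (305,235) and (369,224) on the grey mat. Possible mix-ups are the green tin (235,321), which is the decoy, and the gift box (170,162). The tray is at (317,161), cup (260,147), sailboat (380,170), lighthouse (412,238) and terminal (195,253). I choose the three blue-lidded tins on the mat.

```bash
cat > h.py <<'E'
from cell import robot
import cv2,numpy as np
from scipy.spatial.transform import Rotation as Ro
def cam(n,st=None):
    m=robot.camera_model(n); K,d=m["camera_matrix"],m["dist_coeffs"]
    if "mount" in m:
        T=np.eye(4);T[:3,:3]=Ro.from_euler("xyz",st["tool_rot"]).as_matrix();T[:3,3]=st["tool_pos"]
        T=T@m["mount"];return K,d,T[:3,:3],T[:3,3]
    return K,d,Ro.from_euler("xyz",m["attitude"]).as_matrix(),np.array(m["position"])
def ray(c,px,z):
    K,d,R,p=c
    u=cv2.undistortPoints(np.array(px,float).reshape(-1,1,2),K,d)[:,0]
    r=np.c_[u,np.ones(len(u))]@R.T
    return p+r*((z-p[2])/r[:,2])[:,None]
def rects(im,c,z,mask,roi,amin=300):
    x0,y0,x1,y1=roi; m=np.zeros_like(mask);m[y0:y1,x0:x1]=mask[y0:y1,x0:x1]
    out=[]
    for k in cv2.findContours(m,cv2.RETR_EXTERNAL,cv2.CHAIN_APPROX_NONE)[0]:
        if cv2.contourArea(k)<amin: continue
        P=ray(c,k[:,0],z)[:,:2]
        (cx,cy),(w,h),a=cv2.minAreaRect((P*1000).astype(np.float32))
        if w<h: a+=90
        a=(a+90)%180-90
        out.append((np.round(k[:,0].mean(0)),round(cx),round(cy),round(max(w,h)),round(min(w,h)),round(a,1)))
    return out
def blue(im):
    h=cv2.cvtColor(im,cv2.COLOR_RGB2HSV); return cv2.inRange(h,(100,120,50),(125,255,255))
def state():
    s=robot.observe(); return {k:np.round(s[k],3) for k in("time","tool_pos","tool_rot","contact_force","opening","grip_force")}
E
python3 - <<'E'
from h import *
im=cv2.imread("pics/top0.png")[:,:,::-1].copy();c=cam("top")
b=cv2.morphologyEx(blue(im),cv2.MORPH_CLOSE,np.ones((3,3)))
for r in rects(im,c,.069,b,(225,195,395,275)):print("tin",r)
for r in rects(im,c,.012,cv2.morphologyEx(blue(im),cv2.MORPH_CLOSE,np.ones((7,7))),(278,135,358,187)):print("tray",r)
h=cv2.cvtColor(im,cv2.COLOR_RGB2HSV)
g=cv2.inRange(h,(0,0,20),(180,90,120))|b
for r in rects(im,c,.003,cv2.morphologyEx(g,cv2.MORPH_OPEN,np.ones((5,5))),(218,195,398,275)):print("mat",r)
for n,p,z in(("lh",(416,238),.10),("cup",(260,147),.058),("boat",(380,170),.02),("term",(195,253),.028)):print(n,ray(c,[p],z).round(3))
S=cv2.imread("pics/side0.png")[:,:,::-1].copy();cs=cam("side")
bs=cv2.morphologyEx(blue(S),cv2.MORPH_CLOSE,np.ones((3,3)))
for r in rects(S,cs,.069,bs,(275,180,385,330)):print("side",r)
cv2.imwrite("pics/crop0.png",cv2.resize(im[190:280,215:430],None,fx=3.5,fy=3.5)[:,:,::-1])
E
```

```text
tin (array([305., 235.]), 478, 37, 101, 61, 6.6)
tin (array([246., 233.]), 486, 195, 99, 61, 6.5)
tin (array([368., 224.]), 505, -128, 101, 61, 6.8)
tray (array([316., 161.]), 690, 3, 182, 102, 85.0)
mat (array([296., 233.]), 488, 34, 458, 152, -83.6)
lh [[ 0.463 -0.247  0.1  ]]
cup [[0.719 0.155 0.058]]
boat [[ 0.658 -0.172  0.02 ]]
term [[0.439 0.338 0.028]]
side (array([357., 301.]), 503, -134, 100, 65, 6.3)
side (array([324., 243.]), 476, 31, 101, 68, 5.3)
side (array([311., 194.]), 484, 188, 101, 67, 6.9)
```

View pics/crop0.png

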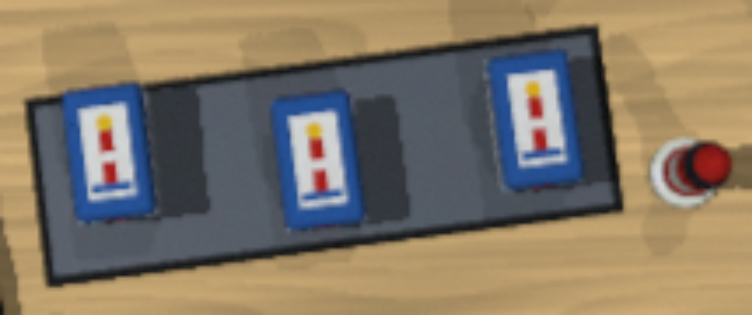

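The crop shows three blue-lidded tins with a lighthouse label, size 100x60 mm and yaw about 6.6°, as described. The lighthouse stands right of the third tin. I start with the nearest tin, at (0.486, 0.195).

```bash
python3 -m jog '[[[1,-0.038,-0.017,0,-0.1],[1,-0.076,-0.033,0,-0.2],[1,-0.115,-0.05,0,-0.3],[1,-0.153,-0.066,0,-0.4],[1,-0.191,-0.083,0,-0.487]]]'
cat >> h.py <<'E'
def go(x,y,z,yawdeg):
    s=robot.observe();R=Ro.from_euler("xyz",s["tool_rot"]).as_matrix()
    dy=(yawdeg-np.degrees(np.arctan2(R[1,0],R[0,0]))+90)%180-90
    return "shift",(R.T@(np.array([x,y,z])-s["tool_pos"])).round(4),"turn",round(-np.radians(dy),3)
E
python3 - <<'E'
from h import *
print(state(),go(.486,.195,.235,6.6)); print(ray(cam("top"),[(410.7,239)],.01))
E
```

```text
time: 0.52
tool_pos: [0.3383, 0.342, 0.2345]
tool_rot: [-3.142, -0.0, -3.022]
contact_force: [1.2, 0.4, -0.4]
opening: 0.0918
grip_force: 0.0
{'time': np.float64(0.517), 'tool_pos': array([0.338, 0.342, 0.235]), 'tool_rot': array([-3.142, -0.   , -3.022]), 'contact_force': array([ 1.208,  0.352, -0.355]), 'opening': np.float64(0.092), 'grip_force': np.float64(0.0)} ('shift', array([-0.1291, -0.1636, -0.0005]), 'turn', np.float64(0.005))
[[ 0.46612866 -0.25186659  0.01      ]]
```

```bash
python3 -m jog '[[[1,-0.026,-0.033,0,0],[1,-0.052,-0.065,0,0],[1,-0.078,-0.098,0,0],[1,-0.104,-0.131,0.02,0],[1,-0.129,-0.163,0.04,0]]]' >/dev/null
python3 -m jog '[[[1,0,0,0.03,0],[1,0,0,0.05,0],[1,0,0,0.05,0],[1,0,0,0.05,0]]]'
python3 - <<'E'
from h import *
s=robot.observe();im=robot.read_camera("wrist");c=cam("wrist",s)
cv2.imwrite("pics/w1.png",im[:,:,::-1])
b=cv2.morphologyEx(blue(im),cv2.MORPH_CLOSE,np.ones((5,5)))
for r in rects(im,c,.069,b,(0,0,640,480),2000):print(r)
print(go(.486,.195,.035,6.6))
E
```

```text
time: 1.27
tool_pos: [0.4781, 0.2016, 0.1479]
tool_rot: [-3.141, -0.003, -3.028]
contact_force: [-0.4, 0.2, 0.0]
opening: 0.0917
grip_force: 0.0
(array([310., 253.]), 481, 196, 92, 60, 6.6)
(array([ 72., 214.]), 473, 42, 94, 64, 6.4)
('shift', array([-0.0062, -0.0079,  0.1142]), 'turn', np.float64(-0.001))
```

View pics/w1.png

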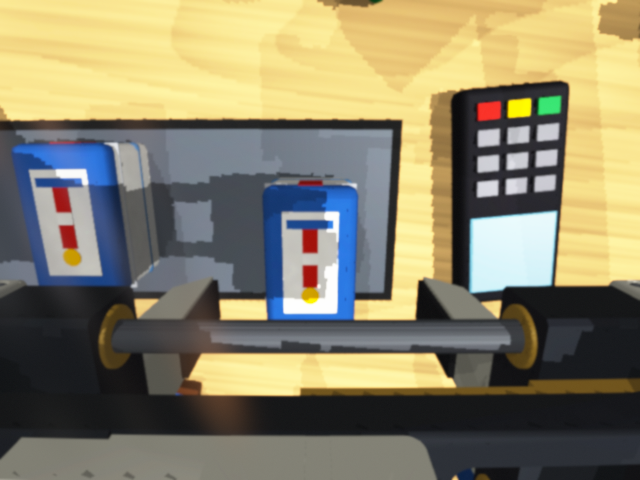

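The wrist view shows tin 1 between the open fingers, lid from about (265,185) to (355,320), with the terminal well clear at (510,190). The y of 0.196 agrees with the top view.

```bash
python3 -m jog '[[[1,-0.006,-0.007,0.03,0],[1,-0.006,-0.007,0.06,0],[1,-0.006,-0.007,0.085,0],[1,-0.006,-0.007,0.105,0],[1,-0.006,-0.007,0.113,0]]]'  && python3 -m jog '[[[-1,0,0,0,0],[-1,0,0,0,0],[-1,0,0,0,0],[-1,0,0,0,0],[-1,0,0,0,0]]]' 30
```

```text
time: 1.73
tool_pos: [0.4851, 0.196, 0.0348]
tool_rot: [-3.142, -0.001, -3.026]
contact_force: [-0.1, 0.4, -0.6]
opening: 0.0918
grip_force: 0.0
time: 2.15
tool_pos: [0.4863, 0.1958, 0.0369]
tool_rot: [3.141, 0.002, -3.027]
contact_force: [0.9, 0.1, 0.4]
opening: 0.0628
grip_force: 1.1
```

```bash
python3 -m jog '[[[-1,0,0,0,0],[-1,0,0,0,0],[-1,0,0,-0.01,0],[-1,0,0,-0.035,0],[-1,0,0,-0.06,0]]]' 30 && python3 -m jog '[[[-1,0,0,-0.03,0],[-1,0,0,-0.05,0],[-1,0,0,-0.05,0],[-1,0,0,-0.05,0],[-1,0,0,-0.05,0]]]'; python3 -c "
from h import *
s=robot.observe();print(s['contact_force'],s['torque'])"
```

```text
time: 2.57
tool_pos: [0.4842, 0.1951, 0.0956]
tool_rot: [-3.141, -0.004, -3.027]
contact_force: [0.1, 1.0, -3.6]
opening: 0.0599
grip_force: 30.0
time: 2.98
tool_pos: [0.4844, 0.1952, 0.1443]
tool_rot: [-3.141, -0.003, -3.027]
contact_force: [-0.1, 0.0, -4.6]
opening: 0.06
grip_force: 30.0
[-0.10040677  0.02937041 -4.62613181] [-7.47001708e-05  1.73324547e-02 -2.34494426e-02]
```

```bash
cat > f.py <<'E'
from h import *
s=robot.observe();R=Ro.from_euler("xyz",s["tool_rot"]).as_matrix()
print(round(s["time"],2),"x",round(s["tool_pos"][0],3),"F",(R.T@s["contact_force"]).round(1),"M",(R.T@s["torque"]).round(3))
E
J="python3 -m jog"; q(){ python3 f.py; }
python3 -m jog '[[[-1,0.04,0,0,0]]]' >/dev/null; q
python3 -m jog '[[[-1,0.04,0,0,0]]]' >/dev/null; q
python3 -m jog '[[[-1,-0.04,0,0,0]]]' >/dev/null; q
python3 -m jog '[[[-1,-0.04,0,0,0]]]' >/dev/null; q
python3 -m jog '[[[-1,-0.04,0,0,0]]]' >/dev/null; q
python3 -m jog '[[[-1,0.04,0,0,0]]]' >/dev/null; q
python3 -m jog '[[[-1,0.04,0,0,0]]]' >/dev/null; q
python3 -m jog '[[[-1,0.04,0,0,0]]]' >/dev/null; q
python3 -m jog '[[[-1,-0.04,0,0,0]]]' >/dev/null; q
python3 -m jog '[[[-1,-0.04,0,0,0]]]' >/dev/null; q
for i in 1 2 3 4 5 6 7 8; do python3 -m jog '[[[-1,0,0,0,0]]]' >/dev/null; q; done
```

```text
3.07 x 0.451 F [-0.9  0.8  2.8] M [-0.035 -0.064 -0.038]
3.15 x 0.405 F [1.3 0.4 3.3] M [-0.081  0.101 -0.064]
3.23 x 0.402 F [23.9 -2.  18.9] M [ 0.049  1.82  -0.029]
3.32 x 0.47 F [-6.   0.6  1.1] M [-0.139 -0.503 -0.034]
3.4 x 0.523 F [-2.3  0.2  2.6] M [-0.031 -0.216 -0.008]
3.48 x 0.509 F [-5.6 -0.3  2. ] M [-0.038 -0.446 -0.042]
3.57 x 0.45 F [ 3.7 -1.   3.7] M [-0.008  0.278  0.016]
3.65 x 0.404 F [ 0.7 -0.1  3.6] M [-0.04   0.092  0.058]
3.73 x 0.402 F [24.6 -2.1 18.8] M [0.082 1.806 0.06 ]
3.82 x 0.47 F [-6.6  0.9  0.9] M [-0.107 -0.425  0.001]
3.9 x 0.489 F [-3.8 -0.4  2.5] M [-0.044 -0.178 -0.067]
3.98 x 0.486 F [ 0.2 -0.2  3.8] M [-0.013  0.061 -0.015]
4.07 x 0.485 F [0.6 0.  4.2] M [-0.052  0.02   0.009]
4.15 x 0.485 F [-0.2 -0.4  3. ] M [-0.063 -0.015  0.01 ]
4.23 x 0.485 F [0.9 0.1 3.7] M [-0.053  0.009  0.045]
4.32 x 0.485 F [-0.   1.   3.7] M [-0.051  0.045  0.024]
4.4 x 0.485 F [0.1 1.8 3.5] M [-0.041  0.04  -0.001]
4.48 x 0.485 F [-0.2  0.8  3.5] M [ 0.011  0.037 -0.008]
```

```bash
q(){ python3 f.py; }
python3 -m jog '[[[-1,0.03,0,0,0],[-1,0.07,0,0,0]]]' >/dev/null; q
for i in 1 2 3 4 5 6 7 8 9; do python3 -m jog '[[[-1,0,0,0,0]]]' >/dev/null; q; done
python3 -m jog '[[[-1,-0.03,0,0,0],[-1,-0.07,0,0,0]]]' >/dev/null; q
for i in 1 2 3 4 5 6 7 8 9; do python3 -m jog '[[[-1,0,0,0,0]]]' >/dev/null; q; done
```

```text
4.65 x 0.418 F [0.4 1.1 3.4] M [ 0.035  0.068 -0.013]
4.73 x 0.406 F [2.1 0.5 5.2] M [-0.055  0.152  0.019]
4.82 x 0.414 F [-0.4  0.6  3.4] M [-0.055 -0.075 -0.036]
4.9 x 0.417 F [-0.7  0.   3.7] M [-0.051 -0.002  0.031]
4.98 x 0.417 F [0.4 0.4 3.2] M [-0.017 -0.02  -0.01 ]
5.07 x 0.417 F [ 0.  -0.7  4. ] M [-0.04   0.03  -0.014]
5.15 x 0.417 F [0.8 0.3 3.9] M [-0.054  0.019 -0.025]
5.23 x 0.416 F [-0.3 -0.   3.5] M [0.004 0.068 0.031]
5.32 x 0.416 F [-0.5  0.1  4. ] M [-0.031  0.004  0.012]
5.4 x 0.416 F [ 0.8 -0.2  3.8] M [-0.054 -0.039 -0.004]
5.57 x 0.484 F [-1.2 -0.   3.3] M [-0.069 -0.11  -0.005]
5.65 x 0.492 F [-0.   0.1  3.2] M [-0.    -0.077 -0.005]
5.73 x 0.487 F [ 0.9 -0.   4. ] M [-0.047  0.091 -0.02 ]
5.82 x 0.485 F [-0.2 -0.6  3.7] M [-0.086  0.064 -0.039]
5.9 x 0.484 F [0.1 0.6 4.4] M [-0.044  0.017 -0.008]
5.98 x 0.485 F [-0.6  0.1  3.3] M [-0.055 -0.022  0.013]
6.07 x 0.485 F [-0.2  0.3  3.7] M [-0.046  0.037 -0.024]
6.15 x 0.485 F [-0.2 -0.2  2.9] M [-0.055 -0.056 -0.05 ]
6.23 x 0.485 F [0.2 0.6 3.9] M [-0.065  0.04   0.044]
6.32 x 0.485 F [-1.3  0.8  4.1] M [-0.011  0.041 -0.039]
```

The hold moments hardly shift, so this tin looks sound. I'll put it back and compare with the next.

```bash
python3 -c "
from h import *
print(state(),go(.485,.195,.036,6.6))"
python3 -m jog '[[[-1,0,0,0.03,0],[-1,0,0,0.06,0],[-1,0,0,0.085,0],[-1,0,0,0.1,0],[-1,0,0,0.105,0]]]' && python3 -m jog '[[[-1,0,0,0.002,0],[-1,0,0,0.002,0]]]'
```

```text
{'time': np.float64(6.317), 'tool_pos': array([0.485, 0.196, 0.146]), 'tool_rot': array([ 3.141,  0.   , -3.027]), 'contact_force': array([ 1.244,  0.912, -4.099]), 'opening': np.float64(0.06), 'grip_force': np.float64(29.999)} ('shift', array([ 0.0005, -0.0006,  0.1098]), 'turn', np.float64(-0.001))
time: 6.73
tool_pos: [0.4839, 0.1952, 0.0381]
tool_rot: [-3.141, -0.005, -3.027]
contact_force: [-0.2, 0.3, -3.1]
opening: 0.0597
grip_force: 30.0
time: 6.9
tool_pos: [0.4859, 0.1957, 0.0389]
tool_rot: [3.141, 0.001, -3.027]
contact_force: [-0.5, -0.4, -2.7]
opening: 0.0599
grip_force: 30.0
```

```bash
python3 -m jog '[[[-1,0,0,0.002,0],[-1,0,0,0.003,0],[-1,0,0,0.003,0]]]' && python3 -m jog '[[[1,0,0,0,0],[1,0,0,0,0],[1,0,0,0,0],[1,0,0,0,0],[1,0,0,0,0]]]'
```

```text
time: 7.15
tool_pos: [0.4864, 0.1958, 0.0368]
tool_rot: [3.141, 0.003, -3.027]
contact_force: [0.4, 0.4, 0.8]
opening: 0.0598
grip_force: 30.0
time: 7.57
tool_pos: [0.4856, 0.1956, 0.0357]
tool_rot: [3.141, 0.0, -3.027]
contact_force: [-0.1, -0.1, -0.3]
opening: 0.0881
grip_force: 0.0
```

```bash
python3 -m jog '[[[1,0,0,-0.03,0],[1,0,0,-0.07,0],[1,0,0,-0.1,0],[1,0.006,-0.04,-0.1,0],[1,0.012,-0.08,-0.1,0]]]' >/dev/null&& python3 -m jog '[[[1,0.006,-0.036,0,0],[1,0.012,-0.071,0,0],[1,0.014,-0.076,0,0],[1,0.014,-0.076,0,0],[1,0.014,-0.076,0,0]]]'
python3 - <<'E'
from h import *
s=robot.observe();im=robot.read_camera("wrist");c=cam("wrist",s)
b=cv2.morphologyEx(blue(im),cv2.MORPH_CLOSE,np.ones((5,5)))
for r in rects(im,c,.069,b,(0,0,640,480),2000):print(r)
print(go(.478,.037,.036,6.6))
im=robot.read_camera("top");c=cam("top")
b=cv2.morphologyEx(blue(im),cv2.MORPH_CLOSE,np.ones((3,3)))
for r in rects(im,c,.069,b,(225,195,395,275)):print("top",r)
E
```

```text
time: 8.4
tool_pos: [0.4775, 0.0378, 0.1356]
tool_rot: [3.141, 0.0, -3.029]
contact_force: [-0.9, 0.4, -0.5]
opening: 0.0918
grip_force: 0.0
(array([562., 250.]), 457, 186, 63, 45, -83.5)
(array([ 51., 235.]), 484, -126, 65, 61, -83.2)
(array([319., 246.]), 472, 37, 96, 60, 6.4)
('shift', array([-0.0003, -0.0015,  0.0996]), 'turn', np.float64(-0.001))
top (array([246., 233.]), 487, 193, 99, 60, 6.4)
top (array([368., 224.]), 505, -128, 101, 61, 6.4)
```

Tin 1 is back in its place and tin 2 is centred. I'll grasp it and give it the same shake.

```bash
python3 -m jog '[[[1,0,-0.001,0.035,0],[1,0,-0.001,0.065,0],[1,0,-0.001,0.09,0],[1,0,-0.001,0.1,0],[1,0,-0.001,0.1,0]]]' && python3 -m jog '[[[-1,0,0,0,0],[-1,0,0,0,0],[-1,0,0,0,0],[-1,0,0,0,0],[-1,0,0,0,0]]]' 30
python3 -m jog '[[[-1,0,0,0,0],[-1,0,0,0,0],[-1,0,0,-0.01,0],[-1,0,0,-0.035,0],[-1,0,0,-0.06,0]]]' 30 && python3 -m jog '[[[-1,0,0,-0.03,0],[-1,0,0,-0.05,0],[-1,0,0,-0.05,0],[-1,0,0,-0.05,0],[-1,0,0,-0.05,0]]]'; python3 f.py
```

```text
time: 8.92
tool_pos: [0.4758, 0.0382, 0.0331]
tool_rot: [3.14, -0.005, -3.025]
contact_force: [-0.6, 0.2, 0.6]
opening: 0.092
grip_force: 0.0
time: 9.33
tool_pos: [0.478, 0.0368, 0.0364]
tool_rot: [-3.142, 0.002, -3.027]
contact_force: [-0.7, 2.9, 2.5]
opening: 0.063
grip_force: 1.4
time: 9.75
tool_pos: [0.4762, 0.0365, 0.0952]
tool_rot: [3.141, -0.004, -3.028]
contact_force: [1.0, -0.4, -3.9]
opening: 0.06
grip_force: 30.0
time: 10.17
tool_pos: [0.4765, 0.0366, 0.1442]
tool_rot: [3.141, -0.002, -3.028]
contact_force: [0.9, 0.5, -3.6]
opening: 0.0598
grip_force: 30.0
10.17 x 0.477 F [-1.   0.4  3.6] M [-0.022  0.006  0.023]
```

```bash
q(){ python3 f.py; }
python3 -m jog '[[[-1,0.04,0,0,0]]]' >/dev/null; q
python3 -m jog '[[[-1,0.04,0,0,0]]]' >/dev/null; q
python3 -m jog '[[[-1,-0.04,0,0,0]]]' >/dev/null; q
python3 -m jog '[[[-1,-0.04,0,0,0]]]' >/dev/null; q
python3 -m jog '[[[-1,-0.04,0,0,0]]]' >/dev/null; q
python3 -m jog '[[[-1,0.04,0,0,0]]]' >/dev/null; q
python3 -m jog '[[[-1,0.04,0,0,0]]]' >/dev/null; q
python3 -m jog '[[[-1,0.04,0,0,0]]]' >/dev/null; q
python3 -m jog '[[[-1,-0.04,0,0,0]]]' >/dev/null; q
python3 -m jog '[[[-1,-0.04,0,0,0]]]' >/dev/null; q
for i in 1 2 3 4 5 6 7 8; do python3 -m jog '[[[-1,0,0,0,0]]]' >/dev/null; q; done; python3 -c "
from h import *
print(state())"
```

```text
10.25 x 0.443 F [-0.6 -1.2  1.7] M [ 0.032 -0.054  0.01 ]
10.33 x 0.397 F [1.9 0.4 3. ] M [-0.01   0.082 -0.045]
10.42 x 0.394 F [23.9  5.6 17.3] M [-0.519  1.683  0.105]
10.5 x 0.462 F [-6.3 -2.1  0.2] M [ 0.056 -0.438 -0.026]
10.58 x 0.515 F [-2.9 -0.9  1.8] M [ 0.05  -0.154 -0.016]
10.67 x 0.501 F [-5.2 -3.   0.8] M [ 0.182 -0.33  -0.054]
10.75 x 0.442 F [2.8 0.3 3.5] M [-0.049  0.249  0.004]
10.83 x 0.396 F [0.7 0.  3.1] M [-0.052  0.076 -0.052]
10.92 x 0.394 F [23.2  5.6 17.6] M [-0.48   1.632  0.106]
11.0 x 0.462 F [-5.6 -2.   0.4] M [ 0.058 -0.476  0.006]
11.08 x 0.482 F [-3.3 -1.2  2. ] M [-0.019 -0.181  0.042]
11.17 x 0.478 F [0.2 0.7 2.7] M [-0.065 -0.009 -0.031]
11.25 x 0.477 F [0.6 0.9 3.3] M [-0.051  0.002  0.026]
11.33 x 0.477 F [-0.3  0.7  4.3] M [ 0.007 -0.028  0.022]
11.42 x 0.477 F [-0.7  0.2  4.5] M [-0.047 -0.012 -0.007]
11.5 x 0.477 F [0.1 0.1 2.5] M [-0.03   0.03  -0.019]
11.58 x 0.477 F [-0.4  0.7  3.4] M [-0.028 -0.011  0.004]
11.67 x 0.477 F [ 0.3 -0.2  3.6] M [-0.023  0.009  0.041]
{'time': np.float64(11.667), 'tool_pos': array([0.477, 0.037, 0.146]), 'tool_rot': array([ 3.142,  0.   , -3.027]), 'contact_force': array([-0.249, -0.277, -3.561]), 'opening': np.float64(0.06), 'grip_force': np.float64(30.0)}
```

The trace is almost identical to tin 1's, spike included, so both behave as rigid. I'll put tin 2 back and test tin 3 too.

```bash
python3 -m jog '[[[-1,0,0,0.03,0],[-1,0,0,0.06,0],[-1,0,0,0.085,0],[-1,0,0,0.1,0],[-1,0,0,0.105,0]]]' >/dev/null && python3 -m jog '[[[-1,0,0,0.002,0],[-1,0,0,0.004,0],[-1,0,0,0.005,0],[-1,0,0,0.005,0]]]' && python3 -m jog '[[[1,0,0,0,0],[1,0,0,0,0],[1,0,0,0,0],[1,0,0,0,0],[1,0,0,0,0]]]'
python3 -m jog '[[[1,0,0,-0.03,0],[1,0,0,-0.07,0],[1,0,0,-0.11,0],[1,0,0,-0.14,0],[1,0,0,-0.14,0]]]'
python3 -c "
from h import *
print(go(.515,-.128,.165,6.6))"
```

```text
time: 12.42
tool_pos: [0.4783, 0.0366, 0.0365]
tool_rot: [-3.141, 0.002, -3.027]
contact_force: [-0.0, 0.4, -2.7]
opening: 0.0597
grip_force: 30.0
time: 12.83
tool_pos: [0.4778, 0.0366, 0.0359]
tool_rot: [-3.142, 0.001, -3.027]
contact_force: [-0.5, -0.1, -1.0]
opening: 0.0882
grip_force: 0.0
time: 13.25
tool_pos: [0.4808, 0.0364, 0.1817]
tool_rot: [-3.139, 0.012, -3.027]
contact_force: [1.0, -0.5, 0.5]
opening: 0.092
grip_force: 0.0
('shift', array([-0.015 , -0.1672,  0.0173]), 'turn', np.float64(-0.001))
```

```bash
python3 -m jog '[[[1,-0.003,-0.036,0,0],[1,-0.006,-0.072,0,0],[1,-0.009,-0.108,0,0],[1,-0.012,-0.144,0,0],[1,-0.015,-0.167,0,0]]]' >/dev/null && python3 -m jog '[[[1,0,0,0.02,0],[1,0,0,0.025,0],[1,0,0,0.025,0]]]'
python3 - <<'E'
from h import *
s=robot.observe();im=robot.read_camera("wrist");c=cam("wrist",s)
cv2.imwrite("pics/w3.png",im[:,:,::-1])
b=cv2.morphologyEx(blue(im),cv2.MORPH_CLOSE,np.ones((5,5)))
for r in rects(im,c,.069,b,(0,0,640,480),2000):print(r)
print(go(.513,-.128,.043,6.6))
E
```

```text
time: 13.92
tool_pos: [0.51, -0.127, 0.1486]
tool_rot: [3.139, -0.004, -3.028]
contact_force: [-0.5, 1.2, -0.4]
opening: 0.0918
grip_force: 0.0
(array([258., 383.]), 614, -161, 73, 23, -83.4)
(array([319., 238.]), 504, -128, 98, 60, 6.5)
(array([567., 220.]), 472, 30, 89, 64, 6.7)
('shift', array([-0.0025, -0.0016,  0.1067]), 'turn', np.float64(-0.001))
```

View pics/w3.png

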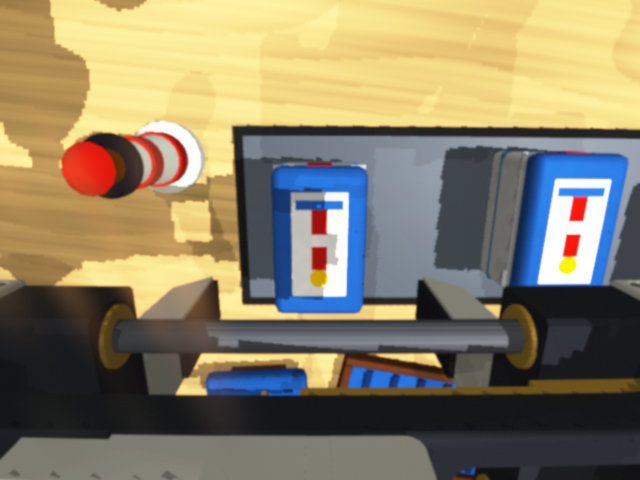

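The wrist view shows tin 3 centred at (319,238). The lighthouse, base at (170,150), is clear of the left finger. Going down.

```bash
python3 -m jog '[[[1,-0.002,-0.001,0.035,0],[1,-0.002,-0.001,0.065,0],[1,-0.002,-0.001,0.09,0],[1,-0.002,-0.001,0.105,0],[1,-0.002,-0.001,0.107,0]]]' && python3 -m jog '[[[-1,0,0,0,0],[-1,0,0,0,0],[-1,0,0,0,0],[-1,0,0,0,0],[-1,0,0,0,0]]]' 35
python3 -m jog '[[[-1,0,0,0,0],[-1,0,0,0,0],[-1,0,0,-0.01,0],[-1,0,0,-0.035,0],[-1,0,0,-0.06,0]]]' 35 && python3 -m jog '[[[-1,0,0,-0.03,0],[-1,0,0,-0.06,0],[-1,0,0,-0.06,0],[-1,0,0,-0.06,0],[-1,0,0,-0.06,0]]]'; python3 f.py
```

```text
time: 14.38
tool_pos: [0.5121, -0.1267, 0.0415]
tool_rot: [3.139, -0.004, -3.026]
contact_force: [-0.4, 0.3, 0.2]
opening: 0.0916
grip_force: 0.0
time: 14.8
tool_pos: [0.5141, -0.1283, 0.0447]
tool_rot: [-3.141, 0.002, -3.027]
contact_force: [-1.3, 3.5, 0.6]
opening: 0.063
grip_force: 1.4
time: 15.22
tool_pos: [0.5125, -0.1281, 0.1036]
tool_rot: [3.14, -0.003, -3.027]
contact_force: [0.4, -0.3, -3.1]
opening: 0.0598
grip_force: 35.0
time: 15.63
tool_pos: [0.5129, -0.1282, 0.163]
tool_rot: [3.141, -0.001, -3.028]
contact_force: [-0.1, -1.9, -3.5]
opening: 0.0597
grip_force: 35.0
15.63 x 0.513 F [ 0.3 -1.9  3.5] M [-0.083 -0.01   0.003]
```

```bash
q(){ python3 f.py; }
python3 -m jog '[[[-1,0.04,0,0,0]]]' >/dev/null; q
python3 -m jog '[[[-1,0.04,0,0,0]]]' >/dev/null; q
python3 -m jog '[[[-1,-0.04,0,0,0]]]' >/dev/null; q
python3 -m jog '[[[-1,-0.04,0,0,0]]]' >/dev/null; q
python3 -m jog '[[[-1,-0.04,0,0,0]]]' >/dev/null; q
python3 -m jog '[[[-1,0.04,0,0,0]]]' >/dev/null; q
python3 -m jog '[[[-1,0.04,0,0,0]]]' >/dev/null; q
python3 -m jog '[[[-1,0.04,0,0,0]]]' >/dev/null; q
python3 -m jog '[[[-1,-0.04,0,0,0]]]' >/dev/null; q
python3 -m jog '[[[-1,-0.04,0,0,0]]]' >/dev/null; q
for i in 1 2 3 4 5 6 7 8; do python3 -m jog '[[[-1,0,0,0,0]]]' >/dev/null; q; done; python3 -c "
from h import *
print(state())"
```

```text
15.72 x 0.478 F [ 0.8 -2.2  2.9] M [ 0.033  0.037 -0.039]
15.8 x 0.433 F [ 1.  -1.1  3.5] M [-0.006  0.103  0.026]
15.88 x 0.442 F [ 8.5  4.5 12.5] M [-0.423  0.466  0.064]
15.97 x 0.503 F [-2.9 -3.6  0.7] M [ 0.179 -0.292 -0.013]
16.05 x 0.552 F [-1.4 -1.4  1.5] M [ 0.003 -0.136  0.057]
16.13 x 0.532 F [-10.2  -1.5   1.6] M [ 0.055 -2.064 -0.046]
16.22 x 0.477 F [ 3.1 -0.2  3.1] M [-0.064  0.247  0.052]
16.3 x 0.432 F [ 0.6 -1.1  2.1] M [-0.046  0.088 -0.026]
16.38 x 0.442 F [ 7.5  4.3 12.3] M [-0.427  0.389  0.024]
16.47 x 0.503 F [-3.1 -3.4  0.6] M [ 0.229 -0.304 -0.036]
16.55 x 0.517 F [-0.8 -1.2  2.2] M [ 0.039 -0.032 -0.035]
16.63 x 0.514 F [ 1.  -0.1  3.8] M [-0.072  0.017  0.006]
16.72 x 0.513 F [0.9 0.9 3.2] M [-0.067  0.11   0.078]
16.8 x 0.513 F [0.7 0.4 3.7] M [-0.061  0.011  0.021]
16.88 x 0.513 F [-0.1  0.1  3.9] M [-0.053  0.063  0.006]
16.97 x 0.513 F [-0.6 -0.3  3.2] M [-0.046 -0.004 -0.057]
17.05 x 0.513 F [ 0.3 -0.3  2.5] M [-0.031  0.022  0.002]
17.13 x 0.513 F [-0.6 -0.3  4.1] M [-0.072  0.074 -0.008]
{'time': np.float64(17.133), 'tool_pos': array([ 0.513, -0.128,  0.164]), 'tool_rot': array([-3.142,  0.   , -3.028]), 'contact_force': array([ 0.634, -0.279, -4.105]), 'opening': np.float64(0.06), 'grip_force': np.float64(34.999)}
```

```bash
q(){ python3 f.py; }
python3 -m jog '[[[-1,0.04,0,0,0],[-1,0.08,0,0,0]]]' >/dev/null; q
for i in 1 2 3 4 5 6 7 8 9; do python3 -m jog '[[[-1,0,0,0,0]]]' >/dev/null; q; done
python3 -m jog '[[[-1,-0.04,0,0,0],[-1,-0.08,0,0,0]]]' >/dev/null; q
for i in 1 2 3 4 5 6 7 8 9; do python3 -m jog '[[[-1,0,0,0,0]]]' >/dev/null; q; done
```

```text
17.3 x 0.434 F [ 1.  -0.2  3.1] M [-0.028  0.034 -0.001]
17.38 x 0.426 F [ 0.5 -0.2  3.3] M [-0.091  0.012 -0.024]
17.47 x 0.432 F [ 0.1 -0.2  2.5] M [-0.084 -0.074  0.031]
17.55 x 0.435 F [-0.4 -0.2  2.4] M [-0.039 -0.065  0.012]
17.63 x 0.435 F [ 0.1 -0.3  3.2] M [-0.024 -0.106  0.036]
17.72 x 0.435 F [-0.2 -0.4  3.1] M [-0.081 -0.12   0.049]
17.8 x 0.435 F [-0.4 -0.2  3.6] M [-0.094 -0.06  -0.011]
17.88 x 0.435 F [-0.5 -0.6  3.4] M [-0.055 -0.122  0.003]
17.97 x 0.434 F [0.  0.4 2.7] M [-0.059 -0.083 -0.002]
18.05 x 0.434 F [0.9 0.7 3.4] M [-0.08  -0.077 -0.027]
18.22 x 0.513 F [-0.4 -1.2  2.5] M [ 0.05  -0.127 -0.016]
18.3 x 0.52 F [ 0.4 -0.9  2.1] M [-0.074 -0.028  0.031]
18.38 x 0.515 F [0.9 1.2 2.9] M [-0.019  0.034 -0.005]
18.47 x 0.513 F [ 0.1 -0.2  2.9] M [-0.043  0.033 -0.015]
18.55 x 0.513 F [-0.   0.1  2.7] M [-0.015  0.088 -0.04 ]
18.63 x 0.513 F [-0.2 -0.2  3.6] M [-0.05   0.028  0.011]
18.72 x 0.513 F [-0.2  0.1  3.3] M [-0.067  0.016  0.009]
18.8 x 0.513 F [-0.1 -0.4  3.6] M [-0.051  0.029 -0.017]
18.88 x 0.513 F [-0.5 -0.1  3.6] M [-0.051 -0.024 -0.026]
18.97 x 0.513 F [ 1.6 -0.4  2.8] M [-0.095  0.067  0.042]
```

The static moment about tool y flips between about -0.09 and +0.04 N·m with each stroke, so tin 3's globe is loose. I'll give it one more to-and-fro for certainty, then carry it to the tray.

```bash
python3 -m jog '[[[-1,0.04,0,0,0],[-1,0.08,0,0,0],[-1,0.08,0,0,0],[-1,0.08,0,0,0],[-1,0.08,0,0,0]]]' >/dev/null; python3 f.py
python3 -m jog '[[[-1,-0.04,0,0,0],[-1,-0.08,0,0,0],[-1,-0.08,0,0,0],[-1,-0.08,0,0,0],[-1,-0.08,0,0,0]]]' >/dev/null;python3 f.py
python3 -m jog '[[[-1,0.04,0,0,0],[-1,0.08,0,0,0],[-1,0.08,0,0,0],[-1,0.08,0,0,0],[-1,0.08,0,0,0]]]' >/dev/null; python3 f.py
python3 -m jog '[[[-1,0,0,-0.015,0],[-1,0,0,-0.03,0],[-1,0,0.02,-0.03,0],[-1,0,0.045,-0.03,0],[-1,0,0.07,-0.03,0]]]'
python3 -c "
from h import *
print(go(.698,.004,.194,6.6))"
```

```text
19.38 x 0.435 F [-0.7  0.2  3.2] M [-0.053 -0.076 -0.042]
19.8 x 0.514 F [-0.2  0.   3.3] M [-0.066  0.086 -0.018]
20.22 x 0.434 F [-0.2  0.2  3.4] M [-0.027 -0.087 -0.   ]
time: 20.63
tool_pos: [0.4274, -0.0676, 0.1943]
tool_rot: [-3.141, 0.003, -3.029]
contact_force: [0.4, 1.5, -2.9]
opening: 0.0599
grip_force: 35.0
('shift', array([-0.2769,  0.0407,  0.0009]), 'turn', np.float64(-0.002))
```

```bash
python3 -m jog '[[[-1,-0.015,0.008,0,0],[-1,-0.04,0.016,0,0],[-1,-0.068,0.024,0,0],[-1,-0.096,0.032,0,0],[-1,-0.124,0.04,0,0]]]' >/dev/null
python3 -m jog '[[[-1,-0.028,0,0,0],[-1,-0.056,0,0,0],[-1,-0.084,0,0,0],[-1,-0.11,0,0,0],[-1,-0.13,0,0,0]]]' >/dev/null
python3 -m jog '[[[-1,-0.01,0,0,0],[-1,-0.018,0,0,0],[-1,-0.023,0,0,0],[-1,-0.023,0,0,0],[-1,-0.023,0,0,0]]]'
python3 - <<'E'
from h import *
print(go(.698,.004,.194,6.6))
for n in("top","side"):
    im=robot.read_camera(n);cv2.imwrite(f"pics/{n}9.png",im[:,:,::-1])
    if n=="top":
        b=cv2.morphologyEx(blue(im),cv2.MORPH_CLOSE,np.ones((3,3)))
        for r in rects(im,cam(n),.069,b,(225,195,395,275)):print(r)
E
```

```text
time: 21.88
tool_pos: [0.6969, 0.0036, 0.1932]
tool_rot: [3.141, -0.0, -3.027]
contact_force: [0.3, 0.4, -3.1]
opening: 0.0599
grip_force: 35.0
('shift', array([-0.0012,  0.0003, -0.0008]), 'turn', np.float64(-0.001))
(array([246., 233.]), 487, 193, 99, 60, 6.4)
```

View pics/side9.png

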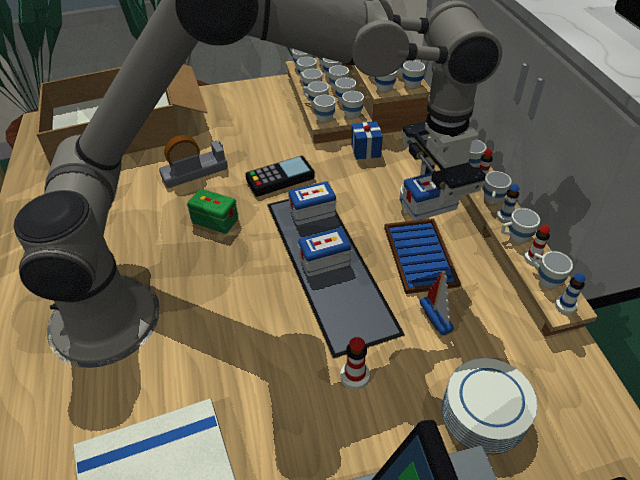

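View pics/top9.png

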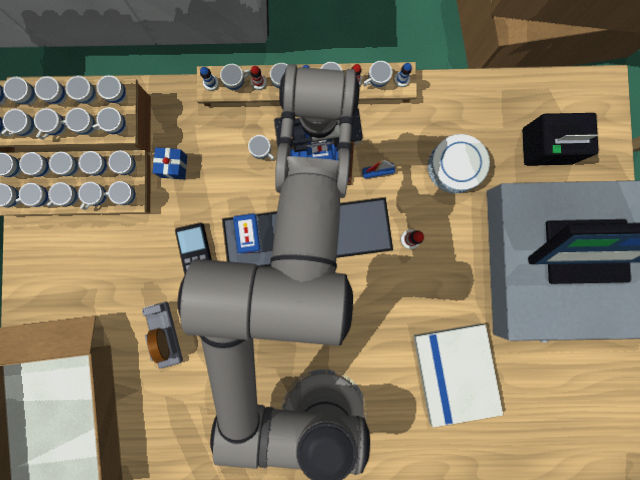

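The side view shows tin 3 upright in the fingers above the tray (430,195). The two sound tins stand on the mat at (312,200) and (325,250), and the cup, sailboat and lighthouse have not moved. The top view shows the gripper over the tray at (317,150). I'll let it settle and hand in.

```bash
python3 -m jog '[[[-1,0,0,0,0],[-1,0,0,0,0],[-1,0,0,0,0],[-1,0,0,0,0],[-1,0,0,0,0]]]'; python3 -c "
from cell import robot
print(robot.hand_in())"
```

```text
time: 22.4
tool_pos: [0.6967, 0.0033, 0.1938]
tool_rot: [3.142, 0.0, -3.027]
contact_force: [-0.2, 0.5, -2.8]
opening: 0.0601
grip_force: 35.0
the job is handed in; nothing more can be done
None
```

The third tin (nearest the lighthouse) rattles: it is held upright about 15 cm over the change tray, the two sound tins stand back on the mat, and the job was handed in at 22.4 s with no verdict shown.

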